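# Move the spring-pin draught door to the other candle bay

### The arm

A 7-joint arm with a two-finger parallel gripper is mounted at the origin on the work surface. World frame = base frame: x ahead of the robot, y to its left, z up, the work surface at z = 0. Lengths are in m, angles in rad, forces in N, time in s.
With the tool pointing down it reaches from about 0.4 to 0.85 m from the base axis. Payload 10.4 kg.
Tool frame: the origin (TCP) lies on the centre line of the jaws, within the pads' length; the fingertips stand 17 mm ahead of it and the grasp point (between the pads) lies 2 mm behind it; z points along the fingers, y is the line along which they close (so a half turn about z gives the same grasp; the last joint's range is limited). The gripper opens to 85 mm and grips with 20 to 120 N. Pads are 22 mm wide; open, the fingers measure 114 mm over their backs; the gripper's body (76 mm by 85 mm) begins 54 mm behind the grasp point. The pads swing forward as they close: fully open they stand 13 mm farther back than shut.
Start: joints at [1.177, 0.332, -0.065, 1.46, 0.022, 1.35, -0.088], TCP at [0.226, -0.583, 0.248] pointing down, gripper open.
Joint ranges: [-2.6, 2.6], [-0.5, 2.12], [-1.47, 1.34], [0.16, 2.42], [-1.27, 4.41], [0.06, 2.06], [-2.6, 2.6]. Speed limits (rad/s): [2.22, 2.22, 2.79, 2.79, 3.14, 3.14, 3.14].

### API

Orientations are given as a unit quaternion [x, y, z, w].
In Python, from workcell import sensors, imaging, order, spotter gives the robot as it stands. The module is installed in compiled form; this text tells all that it offers.
- The arm moves only by the shell command python3 -m inch 'ROWS' [FORCE]. ROWS is JSON, a list that holds one entry, the list of rows, each a list of 7 numbers: the shift along the tool's x, y, z in m, then the turn, a rotation vector about the tool's x, y, z in rad, then the closure, from -1 (fully open) to 1 (shut). In form: [[[x, y, z, ax, ay, az, hand], ...]]. A call has 1 to 10 rows; each row is the pose to reach, as a shift and turn from the pose commanded when the call began, along the tool's axes at that moment; what a row does not reach only later rows make up. A row lasts 1/10 s, in which the tool goes at most 50 mm and 8.59 degrees, less where a joint would pass 70% of its speed; a pose out of reach is approached as far as the arm can. A call with a gripper value outside its range is refused whole. The fingers move at their own pace and stop on an object; FORCE is the grip in N (left out, the last holds). Time passes only in rows, so rows that repeat a pose let the fingers close. It gives the time, the measured TCP pose, the force, the opening and the grip force at its end, in the units of the state.
- sensors.get_obs(): the state, without advancing time (a new reading comes with each control period).
- imaging.camera(name): name is "scene" or "side" or "wrist"; returns the picture (400x640x3 uint8, blue, green, red); there is no depth.
- imaging.calibration(name): a dict with "mtx" (3x3 intrinsics, pixels), "R" (3x3) and "t" (3): a world point X has camera coordinates R X + t; the wrist camera has in their place "tool_from_camera" (4x4, takes a point from camera to tool coordinates, whose origin is the TCP and whose axes are the flange's). Camera axes: x right, y down, z forward; pixel columns grow to the right and rows downward; lengths in m; the calibration is good to about 2 mm. A picture is of the moment at which its call begins: read the wrist's pose just before it. calibration takes no time and is no camera call.
- order.hand_in(): hands the job in; it is judged then, once.
Trained networks look in the newest picture that a camera, given by its name, has taken for a name from the list of things; names that differ only in an ending like _2 or _b are one class to them, and where a whole thing is asked for, a point or a joint stands for the part that bears it (a point fixed in the world has none). Each returns a list of dicts, best first, with "conf" (0 to 1); they miss things now and then, are a little off and sometimes report something else, mostly with a low value. They report only what shows in the picture. A call takes as long as a camera call. They do not tell look-alikes from the thing itself.
- spotter.look_for(label, camera): "pixel" ([column, row] in pixels, amid what is visible of it).
The state is a dict: "clock": time; "joint_pos": joint angles; "joint_velocities": joint speeds; "tau": joint torques, N m; "position": TCP position; "ee_rot": TCP orientation; "ft_force": force on the tool from outside, world axes, zero at the start; "torque": the same for the moment, N m; "grip_width": opening from 0.0 (shut) to 1.0 (fully open); "grasp_force": force on a finger pad.
Only numpy, scipy, OpenCV 4.12 (cv2) and the standard library are available. Lean on these libraries where they do the work, as an engineer would, in place of code of your own. Each camera call takes 0.05 s, during which the arm holds its last target. There are 200 camera calls.

### The job

The two freshly poured candles stand in the bay that has no draught door. Squeeze the door's two orange tabs together to draw in its sprung hinge pins, lift the door straight up off its bay, and hang it in the other bay: lower it gently between the two hinge cheeks until its bottom edge stands on the sill, then let go so that both pins spring fully out into their holes. Never force the door against either bay, and leave the candles and the bottle where they stand.

Things in the scene. Friction and masses are not known exactly. Their poses are not given: they have to be found in the camera images.
- door_grip (a point): Grip point of the loose door: centre between its two orange tabs, 138 mm above the door's bottom edge, 26 mm above its rail. The tabs are upright plates facing each other across y, 6 mm thick, 24 mm wide in x, from 113 to 157 mm above the bottom edge; outer faces 60 mm apart at rest, 34 mm when fully squeezed. z up, y along the door's width.
- pin_l (a joint): Squeeze of the +y tab, which carries an 8 mm round-nosed steel hinge pin lying along y, 100 mm above the door's bottom edge. 0 = fully out (11 mm beyond the door's end), 0.013 m = fully in (2 mm inside the end). Its spring pushes back with about 4 N at 0, 9 N at 0.013.
- pin_r (a joint): The same for the -y tab and pin. Fingertips that advance as they close drag the tabs, and so the door, down onto the sill while squeezing, and up off the sill while opening, unless the hand follows.
- door: The loose door, an upright panel standing in bay_a at the start, pins in the holes. Origin: middle of its bottom edge. 0.25 to 0.5 kg, 150 mm wide in y. Green top rail 16 mm thick in x, its top 112 mm above the bottom edge; blue sheet 6 mm thick; green bottom strip 12 mm thick. It cracks if it is pressed against a bay with over about 30 N.
- bay_a: Fixed bay that has the door at the start. White base 210 mm wide (y), 10 mm thick, from x = -50 to +150 mm. Origin on the work surface midway between the cheeks, in the door's plane; +x to the back of the bay, z up. Sill bar (28 mm wide, at x = 0, on which the door's bottom edge stands) 34 mm above the work surface. Hole centres 100 mm above the sill.
- bay_b: Fixed bay with no door, where it must go; base, origin, axes and hinge frame as bay_a, but the whole frame is clamped by hand at an unmeasured height: its sill top is anywhere from 20 to 50 mm above the work surface. A door let go above the sill jams: its sprung pins press on the cheeks. Rear stops behind the door's ends have their front at x = +11.5 mm; the front is open.
- bay_b_mark (a point): Point of bay_b's base at its origin, on the work surface. Hinge cheeks of both bays: upright aluminium plates 10 mm thick, 36 mm wide in x, inner faces 156 mm apart (3 mm clear at each end of the door), with a through-hole 14 mm wide (x), 12 mm high, at x = 0; they flare outwards above 122 mm over the sill and end at 138 mm; the rear stops lean back above 114 mm and end at 130 mm.
- jar_1_mid (a point): Candle in a glass jar, 80 mm across, 74 mm high, pink rose, on the base of bay_b behind the door's place, not to be moved; this point is its centre, 37 mm up.
- jar_2_mid (a point): The other candle, teal rose, same size.
- bottle_mid (a point): Amber fragrance bottle, 44 mm across, 110 mm high, standing on the table near the robot between the bays, not to be moved; this point is half-way up.
Mind the look-alikes: they are no part of the job. What is shaped like the door but pink is not meant.

How it is judged:
By the outcome, as a careful person would: the job done as asked, in the order asked, and still so for the second after the job is handed in, with the robot touching nothing.
It also fails if it takes over 64 s, if anything falls off the work surface, if the arm or the gripper's body presses on something with over 40 N, if the wrist force passes 120 N, or if a joint passes its speed limit or range.

## Working session

There is one attempt and no reset: what is moved stays moved. The work goes in short steps, Python scripts to look and compute and a shell command to move; the robot and the scene stay as the last step left them, time stands still between calls to the robot, and variables do not carry over. Pictures are saved under pics/ and viewed, at most 10 in all, crops included, and the job is handed in when it is done.

```bash
mkdir -p pics
cat > h.py <<'E'
import numpy as np, cv2
from workcell import sensors, imaging, order, spotter
def tri(views):
    A=[];b=[]
    for K,R,t,uv in views:
        d=R.T@np.linalg.inv(K)@np.array([uv[0],uv[1],1.]); d/=np.linalg.norm(d)
        c=-R.T@t; P=np.eye(3)-np.outer(d,d); A.append(P); b.append(P@c)
    X=np.linalg.solve(sum(A),sum(b)); return X
def cal(n):
    c=imaging.calibration(n); return [np.array(c[k],float) for k in('mtx','R','t')]
def plane(n,uv,z):
    K,R,t=cal(n); d=R.T@np.linalg.inv(K)@np.array([uv[0],uv[1],1.]); c=-R.T@t
    return c+d*(z-c[2])/d[2]
def proj(n,X):
    K,R,t=cal(n); p=K@(R@np.asarray(X,float)+t); return p[:2]/p[2]
E
python3 - <<'E'
from h import *
np.set_printoptions(precision=4,suppress=True)
s=sensors.get_obs(); print(s)
for n in('scene','side'):
    im=imaging.camera(n); cv2.imwrite(f'pics/{n}0.png',im)
    K,R,t=cal(n); print(n,K.tolist(),-R.T@t)
    for l in('door_grip','door','bay_a','jar_1_mid','bottle_mid','pin_l'):
        print(n,l,[(np.round(d['pixel']),round(d['conf'],2)) for d in spotter.look_for(l,n)])
E
```

```text
{'clock': 0.0, 'joint_pos': array([ 1.1774,  0.3329, -0.0647,  1.461 ,  0.0216,  1.3499, -0.0885]), 'joint_velocities': array([-0.0016, -0.0008, -0.0016, -0.0003, -0.0015,  0.    , -0.0009]), 'tau': array([ -0.0005, -62.5452,   0.0487, -39.1603,   0.0163,   0.01  ,
         0.0001]), 'position': array([ 0.2263, -0.5822,  0.2475]), 'ee_rot': array([ 0.9829,  0.1843, -0.0002, -0.0007]), 'ft_force': array([-0.4497,  0.3603,  0.2836]), 'torque': array([-0.0201, -0.0546, -0.0301]), 'grasp_force': 0.0, 'grip_width': 0.9987891056544957}
scene [[424.98870849002157, 0.0, 320.320731228776], [0.0, 424.98870849002157, 205.07551478155042], [0.0, 0.0, 1.0]] [0.8057 0.3314 0.876 ]
scene door_grip [(array([333., 149.]), 0.87), (array([284., 182.]), 0.74), (array([234., 136.]), 0.57)]
scene door [(array([235., 134.]), 0.92), (array([282., 185.]), 0.82), (array([334., 149.]), 0.59), (array([266., 224.]), 0.47)]
scene bay_a [(array([265., 226.]), 0.91), (array([402., 342.]), 0.77)]
scene jar_1_mid [(array([407., 371.]), 0.61)]
scene bottle_mid [(array([363., 238.]), 0.9)]
scene pin_l [(array([290., 179.]), 0.73), (array([231., 112.]), 0.7), (array([336., 118.]), 0.61), (array([330., 136.]), 0.5), (array([279., 164.]), 0.47)]
side [[383.1487464200569, 0.0, 316.9787209941914], [0.0, 383.1487464200569, 199.38862951020474], [0.0, 0.0, 1.0]] [ 0.4261 -0.6882  0.7313]
side door_grip [(array([372., 355.]), 0.71), (array([346., 230.]), 0.59), (array([258., 285.]), 0.56)]
side door [(array([346., 227.]), 0.95), (array([256., 282.]), 0.72), (array([368., 355.]), 0.69)]
side bay_a [(array([368., 268.]), 0.72), (array([310., 156.]), 0.55)]
side jar_1_mid [(array([344., 231.]), 0.66), (array([329., 133.]), 0.65)]
side bottle_mid [(array([296., 198.]), 0.6)]
side pin_l [(array([346., 207.]), 0.71), (array([385., 325.]), 0.7), (array([368., 356.]), 0.65), (array([243., 269.]), 0.55), (array([356., 229.]), 0.46)]
```

View pics/scene0.png

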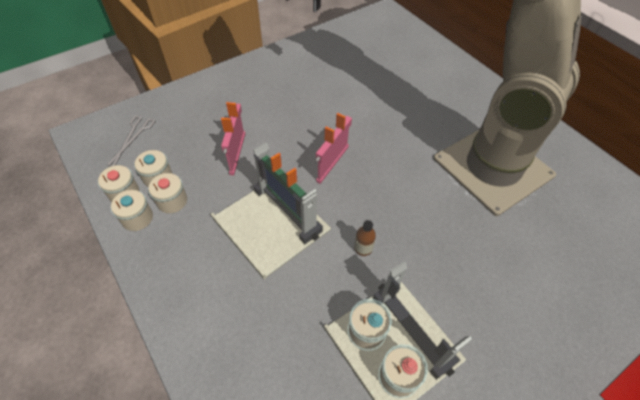

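View pics/side0.png

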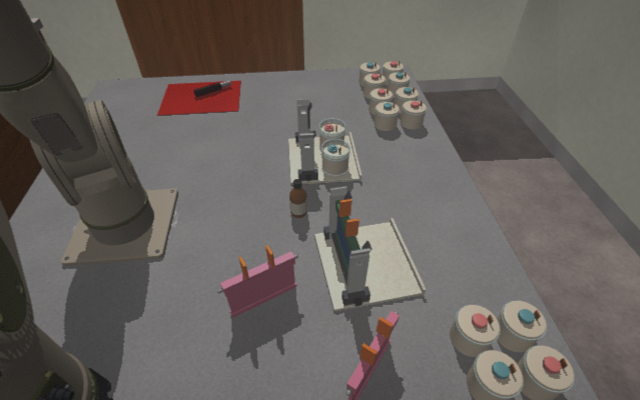

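Pink doors at scene (234,137) and (334,148) are look-alikes. The green/blue one, standing in bay_a, fits at scene (284,182), side (346,230). The bay with jars (scene 400,335; side 325,150) is bay_b. I'll confirm in enlarged crops.

Run:
```python
import cv2,numpy as np
def tile(n,x0,x1,y0,y1,s):
    im=cv2.imread(f'pics/{n}0.png')[y0:y1,x0:x1]
    im=cv2.resize(im,None,fx=s,fy=s,interpolation=cv2.INTER_CUBIC)
    for x in range((x0+9)//10*10,x1,10):
        cv2.line(im,(int((x-x0+.5)*s),0),(int((x-x0+.5)*s),6),(0,255,255),1)
        if x%20==0: cv2.putText(im,str(x),(int((x-x0+.5)*s)-10,16),0,.35,(0,255,255),1)
    for y in range((y0+9)//10*10,y1,10):
        cv2.line(im,(0,int((y-y0+.5)*s)),(6,int((y-y0+.5)*s)),(0,255,255),1)
        if y%20==0: cv2.putText(im,str(y),(8,int((y-y0+.5)*s)+4),0,.35,(0,255,255),1)
    return im
def hs(a,b):
    H=max(a.shape[0],b.shape[0]); p=lambda i:cv2.copyMakeBorder(i,0,H-i.shape[0],0,0,0)
    return np.hstack([p(a),p(b)])
cv2.imwrite('pics/door.png',hs(tile('scene',248,330,140,245,5),tile('side',315,385,183,305,4.9)))
cv2.imwrite('pics/bayb.png',hs(tile('scene',368,473,256,385,4),tile('side',284,364,92,188,4.5)))
```

```text
(no output)
```

View pics/door.png

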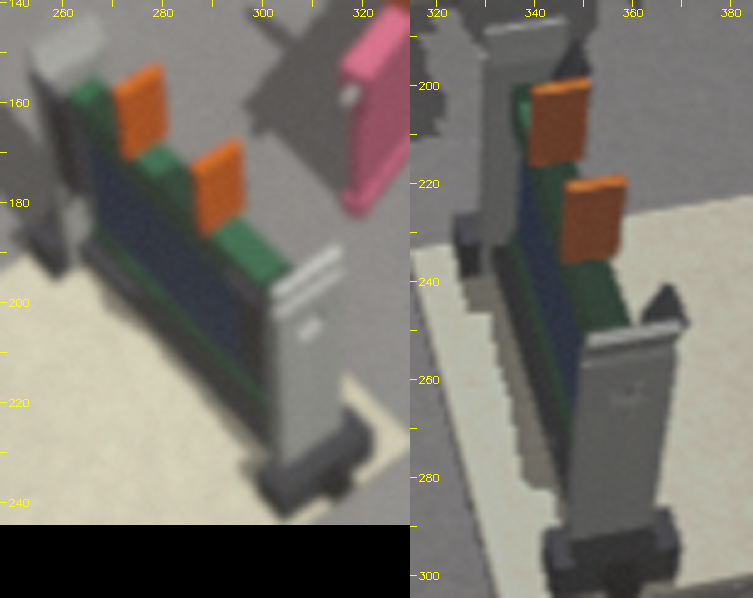

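View pics/bayb.png

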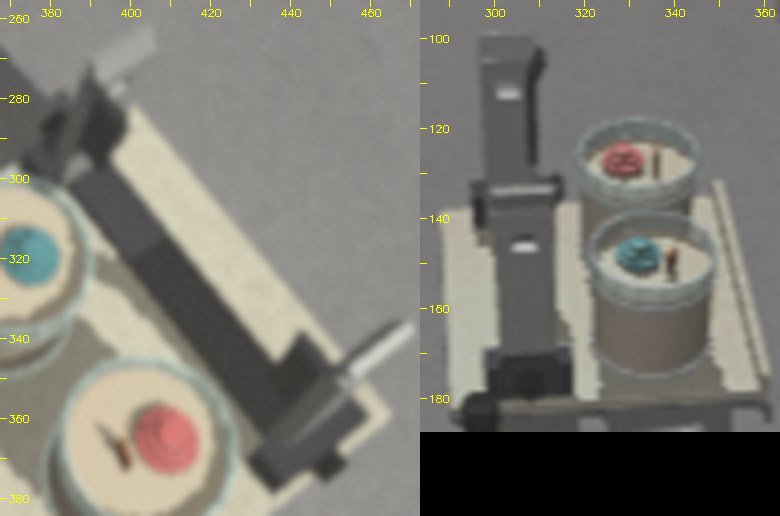

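The crops confirm the loose door is green/blue with orange tabs in bay_a (tabs at scene (275,162)/(291,177)), and bay_b is empty with both jars behind it. Next I fit the poses.

```bash
cat >> h.py <<'E'
from scipy.optimize import least_squares
def fit(obs,p0,zfix=None):
    # obs: (cam(K,R,t), local xyz, pixel); p=[x,y,yaw,(z)]
    def r(p):
        c,s=np.cos(p[2]),np.sin(p[2]); z=zfix if zfix is not None else p[3]; o=[]
        for (K,R,t),l,uv in obs:
            X=np.array([p[0]+c*l[0]-s*l[1],p[1]+s*l[0]+c*l[1],z+l[2]])
            q=K@(R@X+t); o+=list(q[:2]/q[2]-np.array(uv))
        return np.array(o)
    f=least_squares(r,p0,loss='soft_l1'); return f.x,r(f.x).reshape(-1,2)
E
python3 - <<'E'
from h import *
np.set_printoptions(precision=4,suppress=True)
S,D=cal('scene'),cal('side')
m=1e-3
o=[]
for y,pts,C,sg in((-24,[(270.5,157.8),(280.1,153.2),(271.1,171.5),(280.7,166.1)],S,1),(30,[(286.1,172.8),(295.9,168.2),(287.1,186.5),(296.5,181.1)],S,1),
 (-30,[(346.3,220.9),(358.6,219.2),(345.1,236),(357.6,235.2)],D,-1),(24,[(339.4,201.3),(351.2,199.2),(338.4,216.2),(349.8,215.2)],D,-1)):
    for i,uv in enumerate(pts):
        x=(12 if i%2==0 else -12)*sg; z=157 if i<2 else 113
        o.append((C,(x*m,y*m,z*m),uv))
p,r=fit(o,[.5,-.1,0],zfix=.034); print('door',p,np.degrees(p[2])); print(np.abs(r).max(),r.std())
p,r=fit(o,[.5,-.1,0,.034]); print('door z free',p,np.abs(r).max())
b=[(S,(-50,105,10),(465,358.5)),(D,(-50,105,10),(288.6,138.2)),(D,(-50,-105,10),(290.6,182.2)),(S,(-50,-105,10),(402.5,282.5)),(D,(150,-105,10),(360.8,180.4)),(D,(150,105,10),(349.7,132)),(S,(150,-105,10),(326,326))]
b=[(c,tuple(np.array(l)*m),uv) for c,l,uv in b]
p,r=fit(b,[.5,.3,0],zfix=0.); print('bayb',p,np.degrees(p[2])); print(r)
P=p
for h in(20,35,50):
    for c,n,l in((D,'side',(0,-88,100)),(D,'side',(0,78,100))):
        cs,sn=np.cos(P[2]),np.sin(P[2]); l=np.array(l)*m
        print(h,n,proj(n,[P[0]+cs*l[0]-sn*l[1],P[1]+sn*l[0]+cs*l[1],l[2]+h*m]))
print(imaging.calibration('wrist'))
E
```

```text
door [ 0.5359 -0.1824  0.0992] 5.680946456062179
1.5535098364525766 0.4208611874461271
door z free [ 0.536  -0.1825  0.0977  0.0353] 1.4769742949155784
bayb [ 0.4769  0.2128 -0.0225] -1.2899818007409458
[[ 1.1951  1.1471]
 [-0.7769 -0.5272]
 [-1.1413 -0.2259]
 [-3.321  -4.7088]
 [-0.4213 -2.2248]
 [ 0.4995  2.6991]
 [-2.0114  0.1442]]
20 side [306.0435 145.6593]
20 side [302.9139 111.4946]
35 side [305.9062 141.0076]
35 side [302.7613 107.0079]
50 side [305.766  136.2561]
50 side [302.6058 102.4351]
{'mtx': array([[284.6542,   0.    , 315.8925],
       [  0.    , 284.6542, 202.8094],
       [  0.    ,   0.    ,   1.    ]]), 'tool_from_camera': array([[ 0.0002, -0.9474, -0.3201,  0.0839],
       [ 1.    ,  0.0003, -0.0001, -0.    ],
       [ 0.0001, -0.3201,  0.9474, -0.1262],
       [ 0.    ,  0.    ,  0.    ,  1.    ]])}
```

```bash
cat > d.py <<'E'
import sys
from h import *
from scipy.spatial.transform import Rotation as Ro
def delta(pos,yaw,s=None):
    s=s or sensors.get_obs()
    R0=Ro.from_quat(s['ee_rot']); R1=Ro.from_euler('z',yaw)*Ro.from_quat([1,0,0,0])
    return R0.inv().apply(np.array(pos)-s['position']),(R0.inv()*R1).as_rotvec()
if __name__=='__main__':
    x,y,z,w=map(float,sys.argv[1:5]); a,b=delta([x,y,z],w); s=sensors.get_obs()
    print(np.round(a,4),np.round(b,4),'F',np.round(s['ft_force'],2),'t',s['clock'])
E
python3 d.py 0.536 -0.1825 0.335 0.098
```

```text
[ 0.4334 -0.2607 -0.0867] [ 1.000e-04 -1.000e-04  2.728e-01] F [ 0.45 -0.02  0.18] t 0.7
```

```bash
python3 -m inch '[[[0.0,0,-0.087,0,0,0,-1],[0.0,0,-0.087,0,0,0,-1],[0.4334,-0.2607,-0.087,0,0,0.2728,-1],[0.4334,-0.2607,-0.087,0,0,0.2728,-1],[0.4334,-0.2607,-0.087,0,0,0.2728,-1],[0.4334,-0.2607,-0.087,0,0,0.2728,-1],[0.4334,-0.2607,-0.087,0,0,0.2728,-1],[0.4334,-0.2607,-0.087,0,0,0.2728,-1],[0.4334,-0.2607,-0.087,0,0,0.2728,-1],[0.4334,-0.2607,-0.087,0,0,0.2728,-1]]]'; python3 d.py 0.536 -0.1825 0.335 0.098
```

```text
clock: 1.7
position: [0.4715, -0.2652, 0.3357]
ee_rot: [0.999, 0.049, 0.0, 0.0]
ft_force: [1.0, -0.7, 0.1]
grip_width: 0.996
grasp_force: 0.0
[ 0.0722 -0.076   0.0007] [ 0.0007 -0.0006 -0.0002] F [ 1.01 -0.73  0.11] t 1.7
```

```bash
python3 -m inch '[[[0.07,-0.074,0,0,0,0,-1],[0.07,-0.074,0,0,0,0,-1],[0.07,-0.074,0,0,0,0,-1],[0.07,-0.074,0,0,0,0,-1],[0.07,-0.074,0,0,0,0,-1]]]'
cat >> h.py <<'E'
from scipy.spatial.transform import Rotation as Ro
def wcam(s):
    c=imaging.calibration('wrist'); T=np.eye(4); T[:3,:3]=Ro.from_quat(s['ee_rot']).as_matrix(); T[:3,3]=s['position']
    M=np.linalg.inv(T@np.array(c['tool_from_camera'])); return [np.array(c['mtx']),M[:3,:3],M[:3,3]]
def shoot(name):
    s=sensors.get_obs(); im=imaging.camera('wrist'); cv2.imwrite(f'pics/{name}.png',im)
    np.savez(f'pics/{name}.npz',q=s['ee_rot'],p=s['position']); return s,im
def wload(name):
    d=np.load(f'pics/{name}.npz'); return wcam({'ee_rot':d['q'],'position':d['p']})
E
python3 - <<'E'
from h import *
s,im=shoot('w1'); print(s['position'],s['ee_rot'])
# tool for bay_b
from d import delta
print(delta([.477,.213,.335],-.022,s))
E
```

```text
clock: 2.2
position: [0.5326, -0.1876, 0.3353]
ee_rot: [0.999, 0.048, -0.0, 0.0]
ft_force: [-0.6, 0.2, -0.0]
grip_width: 0.997
grasp_force: 0.0
[ 0.53261903 -0.18756925  0.33529638] [ 9.98833846e-01  4.82787578e-02 -1.48936126e-04  2.95565606e-04]
(array([-1.67268199e-02, -4.04066202e-01,  6.90636938e-05]), array([0.00059472, 0.00029152, 0.11859507]))
```

View pics/w1.png

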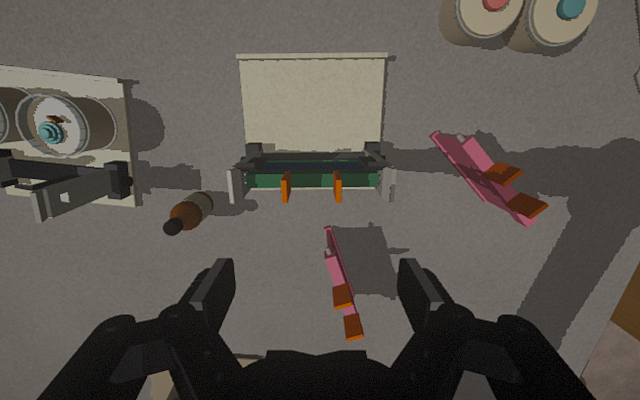

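Run:
```python
from h import *
im=cv2.imread('pics/w1.png'); h=cv2.cvtColor(im,cv2.COLOR_BGR2HSV)
m=((h[...,0]<16)&(h[...,1]>170)&(h[...,2]>90)).astype(np.uint8); m[:, :260]=0; m[:,365:]=0; m[:150]=0; m[215:]=0
K,R,t=wload('w1')
def pl(uv,z):
    d=R.T@np.linalg.inv(K)@np.array([uv[0],uv[1],1.]); c=-R.T@t; return c+d*(z-c[2])/d[2]
for a,b in((265,310),(315,360)):
    for r in range(168,206):
        xs=np.where(m[r,a:b])[0]+a
        if len(xs): print(r,xs.min(),xs.max(),end=' | ')
    print()
q=np.array([[ -1,-1]])
cv2.imwrite('pics/w1crop.png',cv2.resize(im[140:215,215:405],None,fx=4,fy=4,interpolation=cv2.INTER_CUBIC))
for uv in((287,202),(338.5,202)): print(pl(uv,.191))
```

```text
180 281 286 | 181 285 286 | 182 285 286 | 183 283 286 | 184 285 286 | 185 281 286 | 186 284 286 | 187 281 286 | 188 281 286 | 189 283 286 | 190 284 286 | 191 282 286 | 192 281 286 | 193 283 287 | 194 283 286 | 195 284 287 | 196 283 287 | 197 282 287 | 198 283 287 | 199 283 287 | 200 282 287 | 201 282 287 | 202 282 286 | 
171 333 334 | 172 333 334 | 173 333 334 | 174 334 334 | 175 334 335 | 176 334 335 | 177 334 335 | 178 334 335 | 179 334 340 | 180 334 341 | 181 334 341 | 182 334 341 | 183 334 341 | 184 334 341 | 185 334 341 | 186 334 341 | 187 334 340 | 188 334 340 | 189 334 340 | 190 334 340 | 191 334 341 | 192 334 340 | 193 334 340 | 194 335 340 | 195 335 340 | 196 335 340 | 197 335 340 | 198 335 340 | 199 336 340 | 200 336 340 | 201 336 340 | 202 336 340 | 
[ 0.52305234 -0.15906774  0.191     ]
[ 0.52802994 -0.21043704  0.191     ]
```

View pics/w1crop.png

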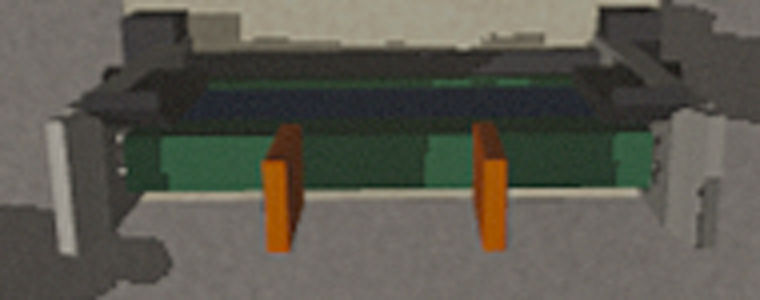

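```bash
python3 -m inch '[[[0,-0.404,0,0,0,0.18,-1],[0,-0.404,0,0,0,0.18,-1],[0,-0.404,0,0,0,0.18,-1],[0,-0.404,0,0,0,0.18,-1],[0,-0.404,0,0,0,0.18,-1],[0,-0.404,0,0,0,0.18,-1],[0,-0.404,0,0,0,0.18,-1],[0,-0.404,0,0,0,0.18,-1],[0,-0.404,0,0,0,0.18,-1],[0,-0.404,0,0,0,0.18,-1]]]'
python3 -m inch '[[[0,0,0,0,0,0,-1],[0,0,0,0,0,0,-1],[0,0,0,0,0,0,-1]]]'
python3 - <<'E'
from h import *
s,im=shoot('w2'); print(s['position'],s['ee_rot'])
E
```

```text
clock: 3.25
position: [0.4934, 0.216, 0.3353]
ee_rot: [0.999, -0.04, 0.0, 0.0]
ft_force: [-0.0, -1.4, 0.1]
grip_width: 0.999
grasp_force: 0.0
clock: 3.55
position: [0.4941, 0.214, 0.3353]
ee_rot: [0.999, -0.042, 0.0, 0.0]
ft_force: [-0.3, 0.3, 0.5]
grip_width: 0.998
grasp_force: 0.0
[0.49414497 0.21399674 0.3353432 ] [ 9.99101773e-01 -4.23739605e-02  1.65533343e-04  2.59547431e-04]
```

View pics/w2.png

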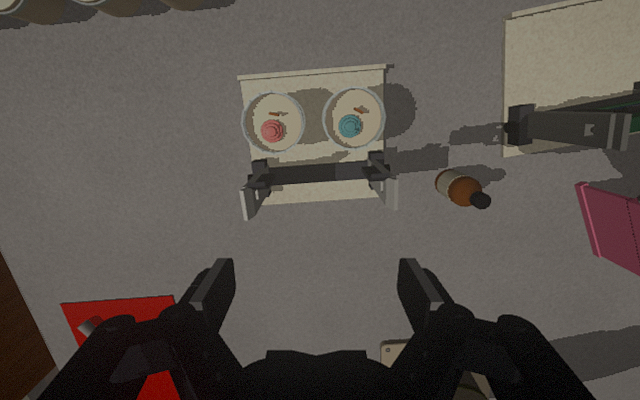

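Run:
```python
import cv2
im=cv2.imread('pics/w2.png'); x0,x1,y0,y1,s=232,404,135,225,4.6
c=cv2.resize(im[y0:y1,x0:x1],None,fx=s,fy=s,interpolation=cv2.INTER_CUBIC)
for x in range(240,404,10):
    cv2.line(c,(int((x-x0+.5)*s),0),(int((x-x0+.5)*s),6),(0,0,255),1)
    if x%20==0: cv2.putText(c,str(x),(int((x-x0+.5)*s)-10,16),0,.35,(0,0,255),1)
for y in range(140,225,10):
    cv2.line(c,(0,int((y-y0+.5)*s)),(6,int((y-y0+.5)*s)),(0,0,255),1); cv2.putText(c,str(y),(8,int((y-y0+.5)*s)+4),0,.35,(0,0,255),1)
cv2.imwrite('pics/w2crop.png',c); print(c.shape)
```

```text
(414, 791, 3)
```

View pics/w2crop.png

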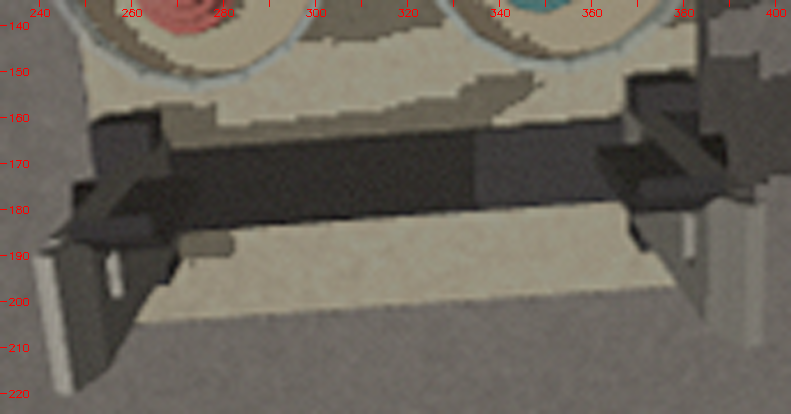

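```bash
cat > fb.py <<'E'
from h import *
np.set_printoptions(precision=4,suppress=True)
K,R,t=wload('w2'); W=(K,R,t); S,D=cal('scene'),cal('side')
px=lambda X,Y:np.array([X/4.6+231.5,Y/4.6+134.5])
def P(C,p,l):
    c,s=np.cos(p[2]),np.sin(p[2]); l=np.array(l)*1e-3
    q=C[0]@(C[1]@np.array([p[0]+c*l[0]-s*l[1],p[1]+s*l[0]+c*l[1],l[2]])+C[2]); return q[:2]/q[2]
def line(C,p,a,b,uv):
    a=P(C,p,a);b=P(C,p,b);d=(b-a)/np.linalg.norm(b-a); e=uv-a; return d[0]*e[1]-d[1]*e[0]
def res(p):
    h=p[3]*1e3; f=p[4]*1e3; o=[]
    for u in(px(135,323),px(672,287),px(400,305)): o.append(line(W,p,(-50,-80,10),(-50,80,10),u))
    o.append(line(W,p,(50,-105,10),(120,-105,10),px(697,30)))
    for u in(px(80,60),px(90,112)): o.append(line(W,p,(50,105,10),(120,105,10),u))
    for u in(px(185,228),px(615,200),px(400,214)): o.append(line(W,p,(-14,-70,h),(-14,70,h),u))
    o+=list(P(W,p,(0,78,h+100))-px(115,273)); o+=list(P(W,p,(0,-78,h+100))-px(689,235))
    for l,u in(((18,88+f,h+138),px(38,252)),((-18,88+f,h+138),px(64,393)),((18,-88-f,h+138),px(765,197)),((-18,-88-f,h+138),px(763,345))): o+=list(P(W,p,l)-u)
    for u,l in(((306.6,146.4),(0,-88,100+h)),((303,112.4),(0,78,100+h))): o+=list(P(D,p,l)-np.array(u))
    return np.array(o)
f=least_squares(res,[.477,.213,-.02,.03,.008],loss='soft_l1'); print(f.x,np.degrees(f.x[2])); print(f.fun)
print(np.sqrt(np.diag(np.linalg.inv(f.jac.T@f.jac)))[:5])
E
python3 fb.py
python3 - <<'E'
# door refine with wrist w1: top edge corners z=157 (tab -12 edge), y=+30..24 / -24..-30
from h import *
W=wload('w1'); S,D=cal('scene'),cal('side'); px=lambda X,Y:(X/4+214.5,Y/4+139.5)
m=1e-3; L=lambda *a:tuple(np.array(a)*m)
o=[(W,L(-12,30,157),px(266,250)),(W,L(-12,24,157),px(290,249)),(W,L(-12,-24,157),px(481,249)),(W,L(-12,-30,157),px(506,249)),
(W,L(12,30,157),px(263,160)),(W,L(12,24,157),px(286,160)),(W,L(12,-24,157),px(480,160)),(W,L(12,-30,157),px(506,160)),
(W,L(-8,75,112),px(127,190)),(W,L(-8,-75,112),px(652,187))]
p,r=fit(o,[.536,-.182,.1],zfix=.034); print('door wrist only',p,np.degrees(p[2])); print(r)
E
python3 d.py 0.536 -0.1825 0.335 0.098
```

```text
[ 0.4788  0.212  -0.0115  0.0183 -0.0004] -0.6602596897116233
[ 0.1371 -0.1723  0.0353 -0.4721 -0.5813 -0.0673  0.3445 -0.2292  0.0576
  0.6628  0.4618  0.0249 -0.037  -0.019   0.1467 -0.7347 -0.5643 -0.2139
  0.8881 -0.3655 -0.5826  0.5382 -0.1043  0.2768 -0.2824]
[0.0006 0.0005 0.0054 0.0018 0.0008]
door wrist only [ 0.53680467 -0.18148549  0.10237112] 5.86543319331487
[[-0.01209216  0.51831333]
 [-0.0286182   0.73527668]
 [ 0.09818225  0.47093381]
 [-0.16609137  0.43788473]
 [-0.36486817 -0.29227212]
 [ 0.03423517 -0.32672424]
 [ 0.73657638 -0.60239457]
 [ 0.3880586  -0.63686002]
 [-0.08894435 -0.08579545]
 [-0.65746052 -0.06454304]]
[0.0752 0.3919 0.0005] [ 0.0004 -0.0003 -0.1821] F [-0.54 -0.48  1.5 ] t 3.6
```

```bash
python3 -m inch '[[[0.0752,0.391,0,0,0,-0.186,-1],[0.0752,0.391,0,0,0,-0.186,-1],[0.0752,0.391,0,0,0,-0.186,-1],[0.0752,0.391,0,0,0,-0.186,-1],[0.0752,0.391,0,0,0,-0.186,-1],[0.0752,0.391,0,0,0,-0.186,-1],[0.0752,0.391,0,0,0,-0.186,-1],[0.0752,0.391,0,0,0,-0.186,-1],[0.0752,0.391,0,0,0,-0.186,-1],[0.0752,0.391,0,0,0,-0.186,-1]]]' 40
python3 -m inch '[[[0,0,0,0,0,0,-1],[0,0,0,0,0,0,-1],[0,0,0,0,0,0,-1],[0,0,0,0,0,0,-1]]]'
python3 d.py 0.5368 -0.1815 0.22 0.1024
```

```text
clock: 4.6
position: [0.536, -0.1823, 0.3349]
ee_rot: [0.999, 0.05, -0.0, -0.0]
ft_force: [0.2, 1.7, 0.9]
grip_width: 0.999
grasp_force: 0.0
clock: 5.0
position: [0.5366, -0.1793, 0.3356]
ee_rot: [0.999, 0.053, 0.0, 0.0]
ft_force: [0.5, -0.0, -0.3]
grip_width: 0.999
grasp_force: 0.0
[-0.      0.0022  0.1156] [ 0.0003 -0.0003  0.003 ] F [ 0.53 -0.01 -0.3 ] t 5.0
```

```bash
python3 -m inch '[[[0,0.002,0.04,0,0,0.002,-1],[0,0.002,0.08,0,0,0.002,-1],[0,0.002,0.115,0,0,0.002,-1],[0,0.002,0.115,0,0,0.002,-1],[0,0.002,0.115,0,0,0.002,-1],[0,0.002,0.115,0,0,0.002,-1]]]'
python3 - <<'E'
from h import *
np.set_printoptions(precision=4,suppress=True)
s,im=shoot('w3'); h=cv2.cvtColor(im,cv2.COLOR_BGR2HSV)
m=((h[...,0]<16)&(h[...,1]>170)&(h[...,2]>80)).astype(np.uint8)
n,l,st,c=cv2.connectedComponentsWithStats(m)
print([(st[i].tolist()) for i in range(1,n) if st[i,4]>80])
W=wcam(s); T=Ro.from_euler('z',.1024).as_matrix()
for y in(30,24,-24,-30):
    for x in (-12,12):
        X=np.array([.5368,-.1815,.034])+T@(np.array([x,y,157])*1e-3); q=W[0]@(W[1]@X+W[2]); print((x,y),q[:2]/q[2])
for i in range(1,n):
    if st[i,4]>80:
        r0,hh=st[i,1],st[i,3]
        for r in(r0+hh//2,r0+hh-4): xs=np.where(l[r]==i)[0]; print(i,r,xs.min(),xs.max())
E
python3 d.py 0.5368 -0.1815 0.17 0.1024
```

```text
clock: 5.6
position: [0.5379, -0.1823, 0.2228]
ee_rot: [0.999, 0.051, 0.002, 0.001]
ft_force: [-0.1, 0.4, 1.0]
grip_width: 1.003
grasp_force: 0.0
[[601, 211, 34, 25, 232], [352, 223, 13, 45, 349], [268, 234, 11, 34, 231], [125, 244, 10, 19, 85]]
(-12, 30) [267.8414 267.7821]
(12, 30) [265.7315 233.1958]
(-12, 24) [277.298  267.7752]
(12, 24) [275.6042 233.1904]
(-12, -24) [352.9175 267.7197]
(12, -24) [354.5493 233.1467]
(-12, -30) [362.3658 267.7128]
(12, -30) [364.4128 233.1412]
3 223 613 623
3 232 601 610
7 245 355 363
7 264 354 362
17 251 268 277
17 264 269 278
19 253 125 131
19 259 125 128
[-0.0012 -0.001   0.0528] [ 0.0016 -0.0033 -0.0003] F [1.19 0.81 1.03] t 5.65
```

```bash
python3 -m inch '[[[-0.001,0,0.025,0,0,0,-1],[-0.001,0,0.04,0,0,0,-1],[-0.001,0,0.0525,0,0,0,-1],[-0.001,0,0.0525,0,0,0,-1],[-0.001,0,0.0525,0,0,0,-0.7],[-0.001,0,0.0525,0,0,0,-0.55],[-0.001,0,0.0525,0,0,0,-0.45],[-0.001,0,0.0525,0,0,0,-0.45]]]' 40
python3 d.py 0.5368 -0.1822 0.17 0.1024
```

```text
clock: 6.45
position: [0.5359, -0.1824, 0.1683]
ee_rot: [0.999, 0.051, 0.0, 0.0]
ft_force: [-1.6, 0.2, -0.2]
grip_width: 0.725
grasp_force: 0.0
[ 0.0009 -0.0001 -0.0017] [ 0.0004 -0.0007 -0.0004] F [-1.56  0.17 -0.17] t 6.45
```

```bash
python3 -m inch '[[[0,0,-0.001,0,0,0,-0.45],[0,0,-0.001,0,0,0,-0.36],[0,0,-0.0015,0,0,0,-0.3],[0,0,-0.002,0,0,0,-0.25],[0,0,-0.0025,0,0,0,-0.2],[0,0,-0.003,0,0,0,-0.15],[0,0,-0.003,0,0,0,-0.15]]]' 40
```

```text
clock: 7.15
position: [0.5356, -0.1823, 0.1707]
ee_rot: [0.999, 0.051, -0.0, -0.0]
ft_force: [-0.5, -0.6, 0.4]
grip_width: 0.576
grasp_force: 6.1
```

```bash
python3 -m inch '[[[0,0,-0.0004,0,0,0,-0.1],[0,0,-0.0008,0,0,0,-0.05],[0,0,-0.0012,0,0,0,0.0],[0,0,-0.0016,0,0,0,0.05],[0,0,-0.0019,0,0,0,0.1],[0,0,-0.0021,0,0,0,0.15],[0,0,-0.0022,0,0,0,0.2],[0,0,-0.0022,0,0,0,0.25],[0,0,-0.0022,0,0,0,0.4],[0,0,-0.0022,0,0,0,0.4]]]' 40
```

```text
clock: 8.15
position: [0.5359, -0.1823, 0.1732]
ee_rot: [0.999, 0.051, 0.0, 0.0]
ft_force: [0.1, 1.0, -1.9]
grip_width: 0.376
grasp_force: 40.4
```

```bash
python3 -m inch '[[[0,0,-0.002,0,0,0,0.4],[0,0,-0.004,0,0,0,0.4],[0,0,-0.007,0,0,0,0.4],[0,0,-0.010,0,0,0,0.4],[0,0,-0.010,0,0,0,0.4]]]'
```

```text
clock: 8.65
position: [0.536, -0.1824, 0.1836]
ee_rot: [0.999, 0.051, 0.0, 0.0]
ft_force: [-1.0, 0.9, -3.5]
grip_width: 0.374
grasp_force: 40.1
```

```bash
python3 -m inch '[[[0,0,-0.01,0,0,0,0.4],[0,0,-0.025,0,0,0,0.4],[0,0,-0.04,0,0,0,0.4],[0,0,-0.06,0,0,0,0.4],[0,0,-0.08,0,0,0,0.4],[0,0,-0.1,0,0,0,0.4],[0,0,-0.125,0,0,0,0.4],[0,0,-0.15,0,0,0,0.4],[0,0,-0.177,0,0,0,0.4],[0,0,-0.177,0,0,0,0.4]]]'
python3 -m inch '[[[0,0,-0.177,0,0,0,0.4]]]' >/dev/null
python3 - <<'E'
from h import *
from d import delta
s,im=shoot('w4'); print(s['position'],s['ft_force'],s['clock'],s['grip_width'])
E
```

```text
clock: 9.65
position: [0.5369, -0.1823, 0.3653]
ee_rot: [0.999, 0.051, 0.004, 0.001]
ft_force: [0.2, -0.4, -2.8]
grip_width: 0.375
grasp_force: 40.5
[ 0.53316169 -0.18179346  0.40399504] [ 1.38301374 -0.52829456 -3.8152068 ] 9.75 0.37813145469897164
```

View pics/w4.png

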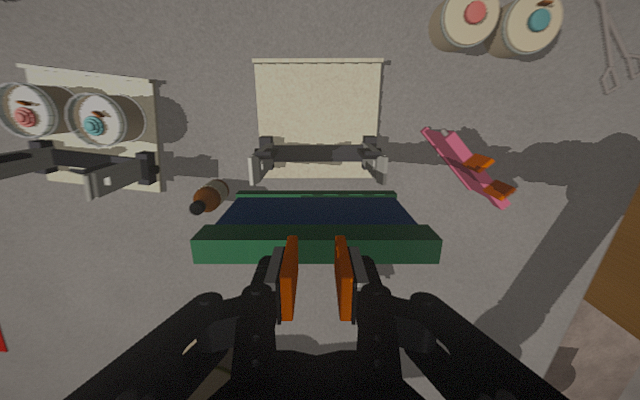

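```bash
python3 - <<'E'
from h import *
np.set_printoptions(precision=1,suppress=True)
c=imaging.calibration('wrist'); K=np.array(c['mtx']); M=np.linalg.inv(np.array(c['tool_from_camera']))
def q(l):
    p=K@(M@np.append(l,1))[:3]; return p[:2]/p[2]
for x,z in((-8,27.2),(8,27.2),(8,43.2),(6,139.2),(6,127)):
    for y in(-75,75): print(x,z,y,q(np.array([x,y,z])*1e-3))
im=cv2.imread('pics/w4.png')
for col in(240,390):
    print(col); a=im[180:270,col].astype(int); print([(180+i,a[i].tolist()) for i in range(1,90) if np.abs(a[i]-a[i-1]).max()>14])
E
python3 d.py 0.4788 0.212 0.37 -0.0115; python3 d.py 0.4788 0.212 0.20 -0.0115
```

```text
-8 27.2 -75 [194.4 264.5]
-8 27.2 75 [438.8 264.5]
8 27.2 -75 [190.7 240.9]
8 27.2 75 [442.5 241. ]
8 43.2 -75 [201.  229.9]
8 43.2 75 [432.1 229.9]
6 139.2 -75 [239.1 191.2]
6 139.2 75 [393.6 191.3]
6 127 -75 [235.7 194.9]
6 127 75 [397. 195.]
240
[(190, [56, 62, 61]), (191, [37, 50, 36]), (194, [68, 95, 54]), (197, [55, 60, 38]), (198, [47, 34, 32]), (240, [63, 92, 50]), (264, [108, 115, 119])]
390
[(190, [82, 87, 89]), (191, [41, 50, 41]), (194, [46, 63, 42]), (197, [51, 47, 38]), (240, [43, 59, 37]), (264, [70, 75, 77])]
[-0.0163 -0.398   0.0458] [ 0.0017 -0.0032  0.1133] F [ 0.41 -0.38  6.44] t 9.8
[-0.0168 -0.3983  0.2158] [ 0.0017 -0.0032  0.1133] F [ 0.41 -0.38  6.44] t 9.8
```

```bash
python3 -m inch '[[[-0.005,-0.09,0,0,0,0.03,0.4],[-0.01,-0.18,0,0,0,0.06,0.4],[-0.0163,-0.27,0,0,0,0.08,0.4],[-0.0163,-0.35,0,0,0,0.1133,0.4],[-0.0163,-0.398,0,0,0,0.1133,0.4],[-0.0163,-0.398,0,0,0,0.1133,0.4],[-0.0163,-0.398,0,0,0,0.1133,0.4],[-0.0163,-0.398,0,0,0,0.1133,0.4],[-0.0163,-0.398,0,0,0,0.1133,0.4],[-0.0163,-0.398,0,0,0,0.1133,0.4]]]'
python3 -m inch '[[[0,0,0,0,0,0,0.4],[0,0,0,0,0,0,0.4],[0,0,0,0,0,0,0.4],[0,0,0,0,0,0,0.4]]]'; python3 d.py 0.4788 0.212 0.34 -0.0115
```

```text
clock: 10.8
position: [0.4784, 0.2132, 0.41]
ee_rot: [1.0, -0.004, 0.0, 0.0]
ft_force: [0.8, -1.4, -3.2]
grip_width: 0.376
grasp_force: 42.3
clock: 11.2
position: [0.4792, 0.2113, 0.4101]
ee_rot: [1.0, -0.006, 0.0, 0.0]
ft_force: [0.5, -0.7, -3.5]
grip_width: 0.376
grasp_force: 42.3
[-0.0004 -0.0007  0.0701] [ 0.0001 -0.0003 -0.0011] F [ 0.49 -0.67 -3.52] t 11.2
```

```bash
python3 -m inch '[[[0,-0.0007,0.03,0,0,0,0.4],[0,-0.0007,0.06,0,0,0,0.4],[0,-0.0007,0.08,0,0,0,0.4],[0,-0.0007,0.09,0,0,0,0.4],[0,-0.0007,0.1,0,0,0,0.4],[0,-0.0007,0.1,0,0,0,0.4],[0,-0.0007,0.1,0,0,0,0.4],[0,-0.0007,0.1,0,0,0,0.4]]]'
python3 - <<'E'
from h import *
from d import delta
s,im=shoot('w5'); print(s['position'],s['ft_force'])
c=im[120:300,170:470]; s_=2.66
c=cv2.resize(c,None,fx=s_,fy=s_,interpolation=cv2.INTER_CUBIC); cv2.imwrite('pics/w5c.png',c); print(c.shape)
print(delta([.4788,.212,.2],-.0115,s))
E
```

```text
clock: 12.0
position: [0.4793, 0.2129, 0.311]
ee_rot: [1.0, -0.006, 0.001, -0.0]
ft_force: [0.6, -0.3, -3.3]
grip_width: 0.373
grasp_force: 42.3
[0.47934938 0.21292173 0.31097336] [ 0.55711021 -0.31985834 -3.26722711]
(479, 798, 3)
(array([-0.00070038,  0.00098602,  0.11097195]), array([-0.00052399, -0.00145495,  0.00018698]))
```

View pics/w5c.png

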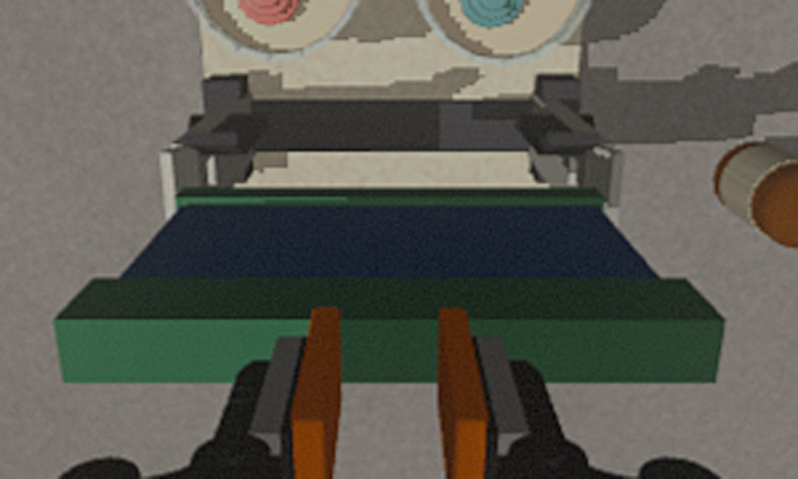

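```bash
python3 - <<'E'
from h import *
W=wload('w5'); K,R,t=W
def pl(uv,z):
    d=R.T@np.linalg.inv(K)@np.array([uv[0],uv[1],1.]); c=-R.T@t; return c+d*(z-c[2])/d[2]
f=lambda X,Y:(X/2.66+169.5,Y/2.66+119.5)
for h in(.016,.02,.025): print(h,'sill front L/R',pl(f(255,151),h)[:2],pl(f(528,150),h)[:2],' exp x .4648')
for h in (.158,.166): print('cheek top +18 ends',pl(f(163,150),h),pl(f(620,150),h))
E
python3 d.py 0.4788 0.2127 0.2 -0.0115
```

```text
0.016 sill front L/R [0.46451636 0.29029531] [0.46338844 0.13494479]  exp x .4648
0.02 sill front L/R [0.46545062 0.28955722] [0.46433341 0.13568162]  exp x .4648
0.025 sill front L/R [0.46661844 0.28863461] [0.46551462 0.13660266]  exp x .4648
cheek top +18 ends [0.49845018 0.29877149 0.158     ] [0.49655294 0.12640927 0.158     ]
cheek top +18 ends [0.50029671 0.29630207 0.166     ] [0.49845382 0.1288766  0.166     ]
[-0.0006  0.0003  0.1109] [-0.0004 -0.0013  0.0003] F [ 0.72 -0.4  -3.62] t 12.05
```

```bash
python3 -m inch '[[[-0.0003,0.0003,0.015,0,0,0,0.4],[-0.0003,0.0003,0.03,0,0,0,0.4],[-0.0003,0.0003,0.045,0,0,0,0.4],[-0.0003,0.0003,0.06,0,0,0,0.4],[-0.0003,0.0003,0.06,0,0,0,0.4]]]'
python3 -m inch '[[[0,0,0.01,0,0,0,0.4],[0,0,0.02,0,0,0,0.4],[0,0,0.03,0,0,0,0.4],[0,0,0.04,0,0,0,0.4],[0,0,0.04,0,0,0,0.4],[0,0,0.04,0,0,0,0.4]]]'; python3 d.py 0.4788 0.2127 0.2 -0.0115
```

```text
clock: 12.55
position: [0.4777, 0.2117, 0.2475]
ee_rot: [1.0, -0.006, -0.002, 0.001]
ft_force: [-0.2, -0.0, -4.5]
grip_width: 0.373
grasp_force: 42.3
clock: 13.15
position: [0.4787, 0.2124, 0.2099]
ee_rot: [1.0, -0.006, -0.0, 0.0]
ft_force: [0.3, -1.2, -3.0]
grip_width: 0.381
grasp_force: 42.3
[ 0.0001 -0.0003  0.0099] [0.     0.0002 0.0002] F [ 0.33 -1.19 -3.02] t 13.15
```

```bash
python3 -m inch '[[[0,0,0.005,0,0,0,0.4],[0,0,0.01,0,0,0,0.4],[0,0,0.015,0,0,0,0.4],[0,0,0.02,0,0,0,0.4],[0,0,0.02,0,0,0,0.4]]]'
python3 -m inch '[[[0,0,0.003,0,0,0,0.4],[0,0,0.006,0,0,0,0.4],[0,0,0.006,0,0,0,0.4]]]'
python3 -m inch '[[[0,0,0.003,0,0,0,0.4],[0,0,0.006,0,0,0,0.4],[0,0,0.006,0,0,0,0.4]]]'
```

```text
clock: 13.65
position: [0.4783, 0.2121, 0.1891]
ee_rot: [1.0, -0.006, -0.001, 0.0]
ft_force: [-0.5, 0.4, -2.9]
grip_width: 0.373
grasp_force: 42.3
clock: 13.95
position: [0.4785, 0.2123, 0.1836]
ee_rot: [1.0, -0.006, -0.0, 0.0]
ft_force: [0.8, -0.1, -4.3]
grip_width: 0.375
grasp_force: 42.3
clock: 14.25
position: [0.4785, 0.2122, 0.1775]
ee_rot: [1.0, -0.006, -0.0, 0.0]
ft_force: [0.3, -0.2, -3.0]
grip_width: 0.376
grasp_force: 42.3
```

```bash
for i in 1; do python3 -m inch '[[[0,0,0.002,0,0,0,0.4],[0,0,0.004,0,0,0,0.4],[0,0,0.006,0,0,0,0.4],[0,0,0.006,0,0,0,0.4]]]'; done
python3 -m inch '[[[0,0,0.001,0,0,0,0.4],[0,0,0.002,0,0,0,0.4],[0,0,0.003,0,0,0,0.4],[0,0,0.003,0,0,0,0.4]]]'
```

```text
clock: 14.65
position: [0.4785, 0.2123, 0.1717]
ee_rot: [1.0, -0.006, -0.0, 0.0]
ft_force: [-0.3, 1.0, -4.0]
grip_width: 0.376
grasp_force: 42.3
clock: 15.05
position: [0.4786, 0.2123, 0.1688]
ee_rot: [1.0, -0.006, -0.0, 0.0]
ft_force: [0.4, 0.1, -4.1]
grip_width: 0.377
grasp_force: 42.3
```

```bash
python3 -m inch '[[[0,0,0.001,0,0,0,0.4],[0,0,0.002,0,0,0,0.4],[0,0,0.003,0,0,0,0.4],[0,0,0.003,0,0,0,0.4]]]'
python3 -m inch '[[[0,0,0.001,0,0,0,0.4],[0,0,0.002,0,0,0,0.4],[0,0,0.002,0,0,0,0.4]]]'
```

```text
clock: 15.45
position: [0.4786, 0.2123, 0.1658]
ee_rot: [1.0, -0.006, -0.0, 0.0]
ft_force: [0.5, 0.1, -4.0]
grip_width: 0.376
grasp_force: 42.3
clock: 15.75
position: [0.4786, 0.2123, 0.1638]
ee_rot: [1.0, -0.006, -0.0, 0.0]
ft_force: [-0.0, -0.3, -4.0]
grip_width: 0.38
grasp_force: 42.3
```

```bash
python3 -m inch '[[[0,0,0.001,0,0,0,0.4],[0,0,0.0015,0,0,0,0.4],[0,0,0.0015,0,0,0,0.4]]]'
python3 -m inch '[[[0,0,0.001,0,0,0,0.4],[0,0,0.0015,0,0,0,0.4],[0,0,0.0015,0,0,0,0.4]]]'
```

```text
clock: 16.05
position: [0.4786, 0.2123, 0.1624]
ee_rot: [1.0, -0.006, -0.0, 0.0]
ft_force: [-0.0, 0.3, -3.0]
grip_width: 0.373
grasp_force: 42.3
clock: 16.35
position: [0.4786, 0.2123, 0.1609]
ee_rot: [1.0, -0.006, -0.0, 0.0]
ft_force: [1.1, 0.2, -3.1]
grip_width: 0.373
grasp_force: 42.3
```

```bash
python3 -m inch '[[[0,0,0.0005,0,0,0,0.4],[0,0,0.001,0,0,0,0.4],[0,0,0.001,0,0,0,0.4]]]' | grep -E 'pos|force'
python3 -m inch '[[[0,0,0.0005,0,0,0,0.4],[0,0,0.001,0,0,0,0.4],[0,0,0.001,0,0,0,0.4]]]' | grep -E 'pos|force'
```

```text
position: [0.4786, 0.2123, 0.1599]
ft_force: [0.1, -0.6, -3.4]
grasp_force: 42.3
position: [0.4788, 0.2123, 0.1592]
ft_force: [-0.9, -1.1, -0.8]
grasp_force: 43.1
```

```bash
python3 -m inch '[[[0,0,0.0004,0,0,0,0.4],[0,0,0.0004,0,0,0,0.4]]]' | grep -E 'pos|force'
```

```text
position: [0.4789, 0.2124, 0.1592]
ft_force: [-1.3, -2.7, 3.9]
grasp_force: 44.1
```

```bash
python3 -m inch '[[[0,0,0,0,0,0,0.25],[0,0,0.0001,0,0,0,0.2],[0,0,0.0003,0,0,0,0.15],[0,0,0.0006,0,0,0,0.1],[0,0,0.0009,0,0,0,0.05],[0,0,0.0013,0,0,0,0.0],[0,0,0.0016,0,0,0,-0.05],[0,0,0.0019,0,0,0,-0.1],[0,0,0.0022,0,0,0,-0.15],[0,0,0.0022,0,0,0,-0.15]]]' | grep -E 'pos|force|wid'
```

```text
position: [0.4788, 0.2124, 0.1565]
ft_force: [0.3, -0.4, 3.4]
grip_width: 0.579
grasp_force: 6.1
```

```bash
python3 -m inch '[[[0,0,0.0004,0,0,0,-0.2],[0,0,0.0008,0,0,0,-0.25],[0,0,0.0013,0,0,0,-0.3],[0,0,0.0018,0,0,0,-0.35],[0,0,0.0023,0,0,0,-0.4],[0,0,0.0024,0,0,0,-0.45],[0,0,0.0024,0,0,0,-0.55],[0,0,0.0024,0,0,0,-0.7],[0,0,0.0024,0,0,0,-1],[0,0,0.0024,0,0,0,-1]]]' | grep -E 'pos|force|wid'
python3 -m inch '[[[0,0,0,0,0,0,-1],[0,0,0,0,0,0,-1],[0,0,0,0,0,0,-1]]]' | grep -E 'pos|force|wid'
```

```text
position: [0.4786, 0.2123, 0.1539]
ft_force: [-0.1, 0.2, -1.0]
grip_width: 0.998
grasp_force: 0.0
position: [0.4787, 0.2123, 0.154]
ft_force: [0.5, 0.3, 0.1]
grip_width: 1.0
grasp_force: 0.0
```

Released without load. Retract straight up and check the tab spacing numerically.

```bash
python3 -m inch '[[[0,0,-0.02,0,0,0,-1],[0,0,-0.06,0,0,0,-1],[0,0,-0.1,0,0,0,-1],[0,0,-0.14,0,0,0,-1],[0,0,-0.18,0,0,0,-1],[0,0,-0.18,0,0,0,-1],[0,0,-0.18,0,0,0,-1],[0,0,-0.18,0,0,0,-1],[0,0,-0.18,0,0,0,-1]]]' | grep -E 'pos|force|wid'
python3 - <<'E'
from h import *
np.set_printoptions(precision=4,suppress=True)
s,im=shoot('w6'); h=cv2.cvtColor(im,cv2.COLOR_BGR2HSV); W=wcam(s)
m=((h[...,0]<16)&(h[...,1]>170)&(h[...,2]>60)).astype(np.uint8)
n,l,st,c=cv2.connectedComponentsWithStats(m)
for i in range(1,n):
    if st[i,4]>40:
        r=st[i,1]+st[i,3]-3; xs=np.where(l[r]==i)[0]; print(st[i].tolist(),r,xs.min(),xs.max())
T=Ro.from_euler('z',-.0115).as_matrix()
for x,y,z in((-12,30,157),(-12,24,157),(-12,-24,157),(-12,-30,157),(-8,75,112),(-8,-75,112)):
    X=np.array([.4788,.2124,.020])+T@(np.array([x,y,z])*1e-3); q=W[0]@(W[1]@X+W[2]); print((x,y,z),q[:2]/q[2])
# rail extent: greenish row scan
for n in('scene','side'): cv2.imwrite(f'pics/{n}9.png',imaging.camera(n))
a=cv2.imread('pics/scene9.png')[255:385,365:475]; b=cv2.imread('pics/side9.png')[90:190,280:365]; w=im[130:225,225:410]
r=lambda i,H:cv2.resize(i,(int(i.shape[1]*H/i.shape[0]),H),interpolation=cv2.INTER_CUBIC)
top=np.hstack([r(a,340),r(b,340)]); bot=r(w,250); W_=max(top.shape[1],bot.shape[1])
p=lambda i:cv2.copyMakeBorder(i,0,0,0,W_-i.shape[1],0)
o=np.vstack([p(top),p(bot)]); cv2.imwrite('pics/final.png',o); print(o.shape)
E
```

```text
position: [0.4783, 0.212, 0.3327]
ft_force: [-0.1, 0.5, -0.4]
grip_width: 1.005
grasp_force: 0.0
[336, 172, 10, 30, 143] 199 339 344
[287, 180, 7, 22, 96] 199 288 292
[445, 180, 27, 26, 324] 203 453 465
[40, 279, 124, 80, 4580] 356 68 71
[140, 370, 37, 21, 485] 388 141 175
(-12, 30, 157) [287.2456 202.496 ]
(-12, 24, 157) [292.9888 202.4963]
(-12, -24, 157) [338.9253 202.4982]
(-12, -30, 157) [344.6662 202.4985]
(-8, 75, 112) [252.8771 187.1711]
(-8, -75, 112) [378.9208 187.1839]
(590, 576, 3)
```

```bash
python3 -c "
from workcell import order
print(order.hand_in())"
```

```text
the job is handed in; nothing more can be done
None
```

The door is hung in bay_b and the job is handed in: its bottom edge is on the sill (about 20 mm up), and the last wrist picture puts the tabs back at their full 60 mm, so both pins should be fully out. The wrist force stayed under 7 N at every reading, the candles and bottle were not touched, and the arm is clear.

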